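# Unstack the pantry tins into their sloped trays

## Robot

A 6-joint arm with a two-finger parallel gripper is mounted at the origin on a cart in front of the work surface, level with it; the furniture and walls round the work are solid. World frame = base frame: x ahead of the robot, y to its left, z up, the work surface at z = 0. Lengths are in m, angles in degrees, forces in N, time in s.
With the tool pointing down it reaches from about 0.25 to 0.725 m from the base axis. Payload 9.7 kg.
Tool frame: the origin (TCP) lies at the very end of the fingers, on their centre line; the grasp point (between the pads) lies 19 mm behind it; z points along the fingers, y is the line along which they close (so a half turn about z gives the same grasp; the last joint's range is limited). The gripper opens to 85 mm and grips with 20 to 120 N. Pads are 22 mm wide; open, the fingers measure 114 mm over their backs; the gripper's body (76 mm by 85 mm) begins 54 mm behind the grasp point. The pads swing forward as they close: fully open they stand 13 mm farther back than shut.
Start: joints at [65.604, 4.979, 10.078, 95.1, 0, 90], TCP at [0.227, 0.501, 0.231] pointing down, gripper open.
Joint ranges: [-179.16, 179.16], [-48.56, 103.87], [-65.8, 70.77], [-126.05, 130.52], [-82.76, 87.17], [-180, 180]. Speed limits (degrees/s): [127.2, 127.2, 147.25, 180, 180, 180].

## Interface

Orientations are given as [roll, pitch, yaw] about the fixed x, y, z axes, in that order (R = Rz(yaw) Ry(pitch) Rx(roll)).
In Python, from workcell import bot gives the robot as it stands.
- The arm moves only by the tool step_arm, never from a script. Its argument "targets" is a list of rows, each a list of 3 entries, a list of its own where there are three numbers: the opening, from 0 (shut) to 1 (fully open), then the shift along the world's x, y, z in mm, then the turn, a rotation vector about the world's x, y, z in rad. In form: [[grip, [tx, ty, tz], [wx, wy, wz]], ...]. A call has 1 to 8 rows; each row is the pose to reach, as a shift and turn from the pose commanded when the call began; what a row does not reach only later rows make up. A row lasts 1/10 s, in which the tool goes at most 50 mm and 8.59 degrees, less where a joint would pass 70% of its speed; a pose out of reach is approached as far as the arm can. A call with a gripper value outside its range is refused whole. The fingers move at their own pace and stop on an object; "force" is the grip in N (left out, the last holds). Time passes only in rows, so rows that repeat a pose let the fingers close. It gives the time, the measured TCP pose, the force, the opening and the grip force at its end, in the units of the state.
- bot.get_obs(): the state, without advancing time (a new reading comes with each control period).
- bot.camera(name): name is "scene" or "side" or "wrist"; returns (picture, depth): 400x640x3 uint8, red, green, blue; 400x640 float32, m along the optical axis (not along the pixel's ray), 0 where there is no reading.
- bot.camera_params(name): a dict with "K" (3x3 intrinsics, pixels), "R" (3x3) and "t" (3): a world point X has camera coordinates R X + t. Camera axes: x right, y down, z forward; pixel columns grow to the right and rows downward; lengths in m; the calibration is good to about 2 mm. A picture is of the moment at which its call begins: read the wrist's pose just before it. camera_params takes no time and is no camera call; for the wrist camera it gives the pose at the moment of the call.
- bot.job_done(): hands the job in; it is judged then, once.
The state is a dict: "time": time; "q": joint angles; "qd": joint speeds; "joint_efforts": joint torques, N m; "ee_pos": TCP position; "tcp_rot": TCP orientation; "wrist_force": force on the tool from outside, world axes, zero at the start; "torque": the same for the moment, N m; "opening": finger opening in m; "grasp_force": force on a finger pad.
Only numpy, scipy, OpenCV 4.12 (cv2) and the standard library are available. Lean on these libraries where they do the work, as an engineer would, in place of code of your own. Each camera call takes 0.05 s, during which the arm holds its last target. There are 200 camera calls.

## Task

Take the stack of three tins apart and put each tin into the sloped tray made for its size: the largest in the widest tray, the middle one in the middle tray, the smallest in the narrowest. Each must end lid up, flat on the tray's sloping floor and slid all the way down until it rests against the stop at the tray's low end. Leave the salt shaker and the spice jar that stand among the trays where they are.

Things in the scene. Friction and masses are not known exactly. Their poses are not given: they have to be found in the camera images.
- tin_large: plain round metal tin with a closed flat lid, 68 mm in diameter, 30 mm high, 150 g nominal; at the start the bottom one of the stack (the tins lie within about 4 mm of centred). Origin: centre of its underside; z: its axis, up through the lid.
- tin_medium: plain round metal tin with a closed flat lid, 51 mm in diameter, 30 mm high, 110 g nominal; at the start the middle one of the stack, standing on the large tin (the tins lie within about 4 mm of centred). Origin: centre of its underside; z: its axis, up through the lid.
- tin_small: plain round metal tin with a closed flat lid, 34 mm in diameter, 30 mm high, 70 g nominal; at the start the top one of the stack, standing on the medium tin (the tins lie within about 4 mm of centred). Origin: centre of its underside; z: its axis, up through the lid.
- tray_large: widest of 3 fixed wooden sloped trays, 84 mm clear between side walls. Origin: on the worktop under its middle; x level, from the far high end to the stop (robot side). Floor falls 0.21 rad towards +x, from z = 40 at x = -66 to z = 12 mm at x = +66, the stop's face. Its tin against the stop has its origin at x = 32.7, y = 0 +-8, z = 19.1 mm. Friction holds a tin set on the floor; 1 to 3 N push it.
- tray_medium: middle-sized of 3 fixed wooden sloped trays, 67 mm clear between side walls. Origin: on the worktop under its middle; x level, from the far high end to the stop (robot side). Floor falls 0.21 rad towards +x, from z = 40 at x = -66 to z = 12 mm at x = +66, the stop's face. Its tin against the stop has its origin at x = 41.1, y = 0 +-8, z = 17.3 mm. Walls 14 mm high over the floor, 5 mm thick.
- tray_small: narrowest of 3 fixed wooden sloped trays, 50 mm clear between side walls. Origin: on the worktop under its middle; x level, from the far high end to the stop (robot side). Floor falls 0.21 rad towards +x, from z = 40 at x = -66 to z = 12 mm at x = +66, the stop's face. Its tin against the stop has its origin at x = 49.4, y = 0 +-8, z = 15.5 mm. Stop 22 mm high over the floor, 6 mm thick.
- salt_shaker: loose salt shaker with glass body and grey cap, 44 mm in diameter, 90 mm high, standing on the worktop among the trays; not to be disturbed. Origin: centre of its underside.
- spice_jar: loose round spice jar with a dark cap, 41 mm in diameter, 105 mm high, standing on the worktop among the trays; not to be disturbed. Origin: centre of its underside.

How it is judged:
By the outcome, as a careful person would: the job done as asked, in the order asked, and still so for the second after the job is handed in, with the robot touching nothing.
It also fails if it takes over 144 s, if anything falls off the work surface, if the arm or the gripper's body presses on something with over 40 N, if the wrist force passes 120 N, or if a joint passes its speed limit or range.

## Working session

There is one attempt and no reset: what is moved stays moved. The work goes in short steps, Python scripts to look and compute and a tool call to move; the robot and the scene stay as the last step left them, time stands still between calls to the robot, and variables do not carry over. Pictures are saved under pics/ and viewed, at most 14 in all, crops included, and the job is handed in when it is done.

Besides the shell and the picture viewer there is one more tool, called after ">>>" by a JSON object that holds its "method" and its "body", one argument or row to a line. step_arm: Moves the arm, as the interface text tells. Its arguments: {"type":"object","properties":{"targets":{"type":"array","items":{"type":"array"}},"force":{"type":"number"}},"required":["targets"]}

```bash
mkdir -p pics; ls; python3 - <<'E'
from workcell import bot
import cv2,numpy as np
o=bot.get_obs(); print({k:o[k] for k in('time','q','ee_pos','tcp_rot','opening')})
for n in('scene','side'):
    p,d=bot.camera(n); c=bot.camera_params(n); np.savez(f'pics/{n}0.npz',p=p,d=d,**c); cv2.imwrite(f'pics/{n}0.png',p[...,::-1]); print(n,c)
E
```

```text
pics
{'time': 0.0, 'q': array([6.56030448e+01, 5.01186435e+00, 1.00360545e+01, 9.50991674e+01,
       1.47809287e-04, 8.99996290e+01]), 'ee_pos': array([0.227091  , 0.50069184, 0.23059006]), 'tcp_rot': array([-1.79925023e+02, -1.48294632e-04,  1.55603416e+02]), 'opening': 0.08564227953511708}
scene {'K': array([[395.86522682,   0.        , 318.9536476 ],
       [  0.        , 395.86522682, 201.51137348],
       [  0.        ,   0.        ,   1.        ]]), 'R': array([[ 0.82364155, -0.56704234, -0.00880838],
       [-0.42696422, -0.60980278, -0.66771411],
       [ 0.37325079,  0.55371794, -0.74436569]]), 't': array([-0.40962193,  0.27980327,  1.0615976 ])}
side {'K': array([[474.24005648,   0.        , 314.86456739],
       [  0.        , 474.24005648, 200.16339635],
       [  0.        ,   0.        ,   1.        ]]), 'R': array([[ 0.93461561, -0.35542468, -0.01292112],
       [-0.17298552, -0.42253463, -0.88968562],
       [ 0.3107566 ,  0.83374923, -0.45639078]]), 't': array([-0.45921761,  0.16236551,  1.19580871])}
```

View pics/scene0.png

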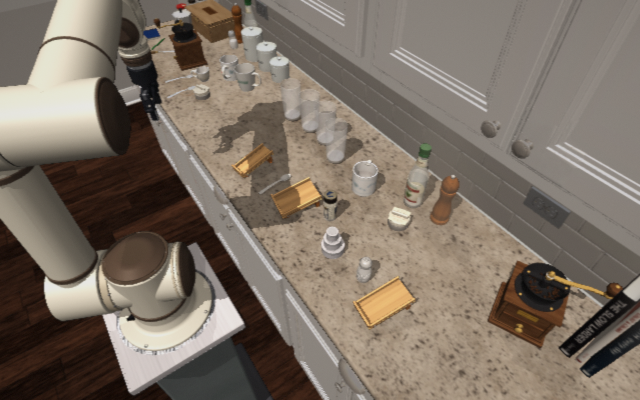

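View pics/side0.png

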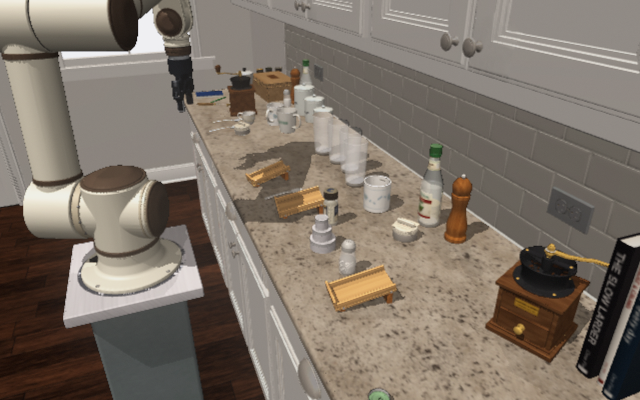

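The scene view shows the stack at (333,242), the large tray at (385,302), the medium at (297,196), the small at (253,160), the shaker at (365,268) and the jar at (330,205). The side view agrees. Next I build a top-down map from the depth.

```bash
cat > h.py <<'E'
import numpy as np,cv2
def cloud(p,d,K,R,t):
    v,u=np.mgrid[:d.shape[0],:d.shape[1]]; m=d>0
    X=np.stack([(u-K[0,2])/K[0,0]*d,(v-K[1,2])/K[1,1]*d,d],-1)[m]
    return (X-t)@R, p[m]
def load(n): 
    f=np.load(n); return cloud(f['p'],f['d'],f['K'],f['R'],f['t'])
E
python3 - <<'E'
from h import *
ims=[]
for n in('scene','side'):
    X,c=load(f'pics/{n}0.npz')
    # sub-boxes
    S=1000 # px/m
    x0,x1,y0,y1=.2,.75,-.3,.5
    m=(X[:,0]>x0)&(X[:,0]<x1)&(X[:,1]>y0)&(X[:,1]<y1)&(X[:,2]>-.02)&(X[:,2]<.2)
    A=X[m];C=c[m];o=np.argsort(A[:,2]);A=A[o];C=C[o]
    im=np.zeros((550,800,3),np.uint8)
    r=((x1-A[:,0])*S).astype(int);q=((y1-A[:,1])*S).astype(int)
    for a in(0,1):
        for b in(0,1): im[np.clip(r+a,0,549),np.clip(q+b,0,799)]=C[:,::-1]
    for k in range(0,8): cv2.putText(im,f'{y1-k*.1:.1f}',(k*100,10),0,.35,(0,0,255)); im[::4,k*100]=(0,0,255)
    for k in range(6): cv2.putText(im,f'{.7-k*.1:.1f}',(0,50+k*100),0,.35,(0,0,255)); im[50+k*100,::4]=(0,0,255)
    cv2.imwrite(f'pics/top_{n}.png',im)
    T=A[(A[:,2]<.008)]; print(n,np.percentile(T[:,2],[10,50,90]))
E
```

```text
Traceback (most recent call last):
IndexError: index 550 is out of bounds for axis 0 with size 550
```

```bash
python3 - <<'E'
from h import *
for n in('scene','side'):
    X,c=load(f'pics/{n}0.npz')
    S=1000;x0,x1,y0,y1=.2,.75,-.3,.5
    m=(X[:,0]>x0)&(X[:,0]<x1)&(X[:,1]>y0)&(X[:,1]<y1)&(X[:,2]>-.02)&(X[:,2]<.2)
    A=X[m];C=c[m];o=np.argsort(A[:,2]);A=A[o];C=C[o]
    im=np.zeros((560,801,3),np.uint8)
    r=((x1-A[:,0])*S).astype(int);q=((y1-A[:,1])*S).astype(int)
    for a in(0,1):
        for b in(0,1): im[np.clip(r+a,0,549),np.clip(q+b,0,799)]=C[:,::-1]
    im=im[:,:800].copy()
    for k in range(0,8): cv2.putText(im,f'{y1-k*.1:.1f}',(k*100,10),0,.35,(0,0,255)); im[::4,k*100]=(0,0,255)
    for k in range(6): cv2.putText(im,f'{.7-k*.1:.1f}',(0,50+k*100),0,.35,(0,0,255)); im[min(50+k*100,559),::4]=(0,0,255)
    cv2.imwrite(f'pics/top_{n}.png',im)
    T=A[(A[:,2]<.008)]; print(n,np.percentile(T[:,2],[10,50,90]))
E
```

```text
scene [-0.00400523 -0.00118515  0.00143672]
side [-0.00153619  0.00055264  0.00252835]
```

View pics/top_scene.png

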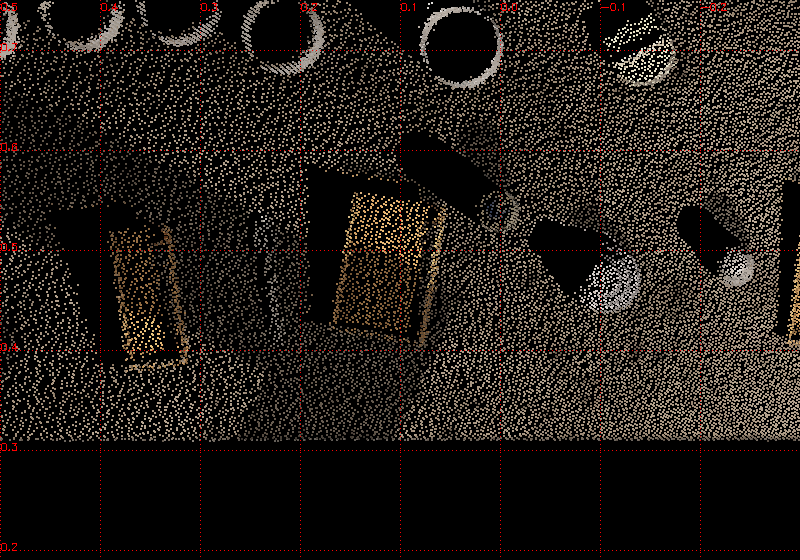

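```bash
cat >> h.py <<'E'
from scipy.optimize import least_squares
def tray_res(p,A,w,dz=0):
    """distance of points to nearest visible tray surface; p=x,y,yaw (m, rad), yaw=direction of tray x"""
    c,s=np.cos(p[2]),np.sin(p[2]); d=A[:,:2]-p[:2]
    x=d@[c,s]; y=d@[-s,c]; z=A[:,2]-dz
    f=.026-x*np.tan(.21); h=(z-f)*np.cos(.21)
    def box(u,lo,hi): return np.maximum(np.maximum(lo-u,u-hi),0)
    xb=box(x,-.066,.066); hw=w/2
    floor=np.sqrt(h**2+xb**2+box(y,-hw,hw)**2)
    ay=np.abs(y); 
    def shell(dx,dy,dh,): return dx,dy,dh
    def boxsurf(qs):
        q=np.stack(qs,-1); o=np.linalg.norm(np.maximum(q,0),axis=-1); i=np.minimum(q.max(-1),0); return np.abs(o+i)
    wall=boxsurf([np.abs(x)-.069,np.abs(ay-hw-.0025)-.0025,np.abs(h-.002)-.012])
    stop=boxsurf([np.abs(x-.069)-.003,ay-hw-.005,np.abs(h-.006)-.016])
    return np.minimum(np.minimum(floor,wall),stop)
def fit_tray(X,w,p0,dz=0,r=.1):
    p=np.array(p0,float)
    for k in range(4):
        c,s=np.cos(p[2]),np.sin(p[2]); d=X[:,:2]-p[:2]; x=d@[c,s]; y=d@[-s,c]
        m=(np.abs(x)<.08)&(np.abs(y)<w/2+.012)&(X[:,2]>.008)&(X[:,2]<.065); A=X[m]
        r_=least_squares(tray_res,p,args=(A,w,dz),loss='soft_l1',f_scale=.002,x_scale=[.01,.01,.1],diff_step=1e-4); p=r_.x
    return p,len(A),np.sqrt(np.median(tray_res(p,A,w,dz)**2))
def fit_tin(X,z,r,p0):
    """top-disc centre: points within 5 mm of height z near p0"""
    p=np.array(p0,float)
    for k in range(6):
        m=(np.abs(X[:,2]-z)<.005)&(np.linalg.norm(X[:,:2]-p,axis=1)<r+.008); A=X[m]
        if len(A)<8:return None
        (cx,cy),rr=cv2.minEnclosingCircle(A[:,:2].astype(np.float32)); p=np.array([cx,cy])
    return p.round(4),round(rr,4),np.median(A[:,2]).round(4),len(A)
TR={'large':(.084,(.46,-.335,np.pi)),'medium':(.067,(.48,.12,np.pi-.15)),'small':(.05,(.45,.355,np.pi+.15))}
def report(X):
    for n,(w,p) in TR.items():
        p,N,e=fit_tray(X,w,p); print(n,p[:2].round(4),np.degrees(p[2]).round(2),N,e.round(5))
    for n,z,r in(('tin_s',.09,.017),('tin_m',.06,.0255),('tin_l',.03,.034)): print(n,fit_tin(X,z,r,(.47,-.11)))
    for n,z,r,p in(('shaker',.088,.022,(.48,-.235)),('jar',.104,.02,(.54,0))): print(n,fit_tin(X,z,r,p))
E
python3 - <<'E'
from h import *
for n in('scene','side'):
    print(n);X,c=load(f'pics/{n}0.npz'); report(X)
from workcell import bot
c=bot.camera_params('wrist'); print(c, -c['R'].T@c['t'])
E
```

```text
scene
large [ 0.4767 -0.3295] 172.45 1675 0.00147
medium [0.4898 0.1189] 171.23 897 0.00134
small [0.4579 0.3531] 187.8 646 0.00138
tin_s (array([ 0.4698, -0.1035]), 0.0176, np.float64(0.0889), 99)
tin_m (array([ 0.4695, -0.1048]), 0.026, np.float64(0.059), 108)
tin_l (array([ 0.4721, -0.1063]), 0.035, np.float64(0.0294), 143)
shaker (array([ 0.4864, -0.2336]), 0.0152, np.float64(0.0865), 67)
jar (array([0.5381, 0.0036]), 0.0221, np.float64(0.1039), 114)
side
large [ 0.4737 -0.3269] 173.54 1921 0.00121
medium [0.4853 0.1209] 171.52 645 0.00107
small [0.4538 0.3538] 189.1 573 0.00119
tin_s (array([ 0.4718, -0.1017]), 0.0189, np.float64(0.0904), 89)
tin_m (array([ 0.4703, -0.1037]), 0.0267, np.float64(0.0602), 121)
tin_l (array([ 0.4718, -0.1054]), 0.0353, np.float64(0.0303), 166)
shaker (array([ 0.4862, -0.2323]), 0.0157, np.float64(0.0876), 69)
jar (array([0.5391, 0.0044]), 0.0228, np.float64(0.1052), 103)
{'K': array([[290.86303244,   0.        , 321.03648411],
       [  0.        , 290.86303244, 199.57549697],
       [  0.        ,   0.        ,   1.        ]]), 'R': array([[ 0.41232929,  0.9110336 , -0.00152816],
       [ 0.87166899, -0.3940242 ,  0.29144141],
       [ 0.26491079, -0.12150188, -0.95658746]]), 't': array([-0.54821566, -0.038147  ,  0.38092732])} [0.15838518 0.53069543 0.37467015]
```

>>> {"method": "step_arm", "body": {
  "targets": [
    [1,[220,-170,20],[0,0,-0.995]],
    [1,[220,-170,20],[0,0,-0.995]],
    [1,[220,-170,20],[0,0,-0.995]],
    [1,[220,-170,20],[0,0,-0.995]],
    [1,[220,-170,20],[0,0,-0.995]],
    [1,[220,-170,20],[0,0,-0.995]],
    [1,[220,-170,20],[0,0,-0.995]],
    [1,[220,-170,20],[0,0,-0.995]]
  ],
  "force": 40
}}

```text
time: 0.9
ee_pos: [0.4478, 0.3301, 0.2508]
tcp_rot: [-179.9, 0.0, 98.4]
wrist_force: [-0.6, 1.0, 0.5]
opening: 0.0852
grasp_force: 0.0
```

```bash
cat >> h.py <<'E'
def snap(tag,name='wrist'):
    from workcell import bot
    c=bot.camera_params(name); p,d=bot.camera(name); np.savez(f'pics/{tag}.npz',p=p,d=d,**c); cv2.imwrite(f'pics/{tag}.png',p[...,::-1])
    return cloud(p,d,c['K'],c['R'],c['t'])[0]
E
python3 - <<'E'
from h import *
X=snap('w1')
for n in('small','medium'):
    w,p=TR[n]; p,N,e=fit_tray(X,w,p); print(n,p[:2].round(4),np.degrees(p[2]).round(2),N,e.round(5))
m=(X[:,2]<.01);print(np.percentile(X[m,2],[10,50,90]))
E
```

```text
small [0.4537 0.3528] 187.97 5794 0.00059
medium [0.4838 0.1206] 170.76 4733 0.00069
[-9.14114259e-01  7.80887877e-04  2.30519897e-03]
```

>>> {"method": "step_arm", "body": {
  "targets": [
    [1,[25,-240,0],[0,0,0]],
    [1,[25,-240,0],[0,0,0]],
    [1,[25,-240,0],[0,0,0]],
    [1,[25,-240,0],[0,0,0]],
    [1,[25,-240,0],[0,0,0]],
    [1,[25,-240,0],[0,0,0]]
  ]
}}

```text
time: 1.55
ee_pos: [0.472, 0.0877, 0.2515]
tcp_rot: [180.0, 0.0, 98.6]
wrist_force: [-0.0, 0.6, -0.4]
opening: 0.0852
grasp_force: 0.0
```

```bash
python3 - <<'E'
from h import *
X=snap('w2')
for n in('medium',):
    w,p=TR[n]; p,N,e=fit_tray(X,w,p); print(n,p[:2].round(4),np.degrees(p[2]).round(2),N,e.round(5))
m=(X[:,2]<.01);print(np.percentile(X[m,2],[10,50,90]))
E
```

```text
medium [0.4833 0.1138] 170.55 8642 0.00087
[-0.91311512  0.00103077  0.00241897]
```

>>> {"method": "step_arm", "body": {
  "targets": [
    [1,[-3,-190,0],[0,0,0]],
    [1,[-3,-190,0],[0,0,0]],
    [1,[-3,-190,0],[0,0,0]],
    [1,[-3,-190,0],[0,0,0]],
    [1,[-3,-190,0],[0,0,0]],
    [1,[-3,-190,0],[0,0,0]]
  ]
}}

```text
time: 2.2
ee_pos: [0.4693, -0.0985, 0.2511]
tcp_rot: [-180.0, -0.0, 98.7]
wrist_force: [-0.1, 0.7, -0.8]
opening: 0.0858
grasp_force: 0.0
```

```bash
python3 - <<'E'
from h import *
X=snap('w3'); report(X)
m=(X[:,2]<.01);print(np.percentile(X[m,2],[10,50,90]))
E
```

```text
large [ 0.47   -0.3384] 169.57 4135 0.00079
medium [0.4816 0.1043] 170.27 4217 0.00055
small [0.45  0.355] 188.59 0 nan
tin_s (array([ 0.4704, -0.1032]), 0.0174, np.float64(0.0916), 785)
tin_m (array([ 0.4712, -0.1036]), 0.0259, np.float64(0.0613), 603)
tin_l (array([ 0.4732, -0.1048]), 0.0344, np.float64(0.0314), 671)
shaker (array([ 0.4882, -0.2316]), 0.0154, np.float64(0.0884), 413)
jar (array([0.5399, 0.003 ]), 0.0205, np.float64(0.1067), 1582)
[-0.91328968  0.00093736  0.0023572 ]
  return _methods._mean(a, axis=axis, dtype=dtype,
  ret = ret.dtype.type(ret / rcount)
```

View pics/w1.png

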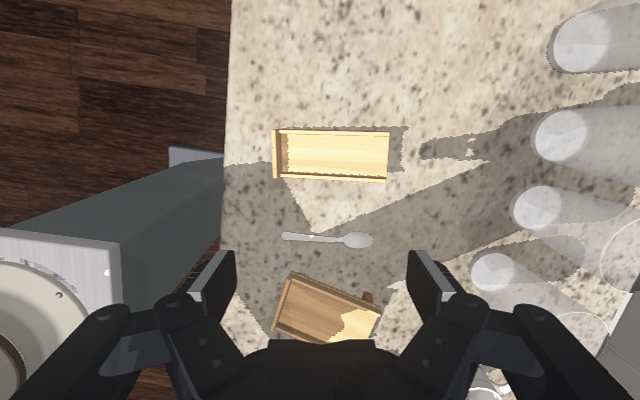

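View pics/w3.png

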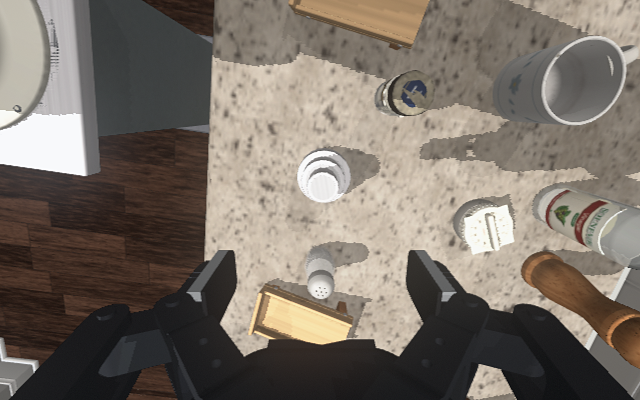

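w1 shows the small tray (272–390, 128–180), a spoon (330,238), and the medium tray partly hidden by the gripper. w3 shows the stack at (323,178), the jar at (402,93), the shaker at (320,275), and the large tray partly visible. The medium tray's y estimates differ by 7 mm, so I check them.

```bash
python3 - <<'E'
from h import *
for n,fs in(('medium',('scene0','side0','w1','w2')),('small',('scene0','side0','w1'))):
    for f in fs:
        X,_=load(f'pics/{f}.npz'); w,p0=TR[n]
        out=[]
        for dy in(-.008,-.004,0,.004,.008):
            p,N,e=fit_tray(X,w,(p0[0]+.004,p0[1]+dy,p0[2]+(0 if n=='small' else 0)))
            out.append((*(p[:2]*1000).round(1),np.degrees(p[2]).round(1),N,round(e*1000,2)))
        print(n,f,out)
        # wall-top cross-section: points high over floor
        c,s=np.cos(p[2]),np.sin(p[2]); d=X[:,:2]-p[:2]; x=d@[c,s]; y=d@[-s,c]; h=(X[:,2]-.026+x*np.tan(.21))*np.cos(.21)
        m=(abs(x)<.055)&(abs(y)<.06)&(h>.010)&(h<.018); print('  wall-top y hist:',np.histogram(y[m]*1000,np.arange(-60,61,4))[0])
E
```

```text
medium scene0 [(np.float64(489.1), np.float64(115.9), np.float64(173.2), 931, np.float64(1.48)), (np.float64(489.6), np.float64(117.3), np.float64(169.9), 902, np.float64(1.35)), (np.float64(489.8), np.float64(119.0), np.float64(171.3), 897, np.float64(1.34)), (np.float64(490.0), np.float64(120.1), np.float64(169.8), 895, np.float64(1.3)), (np.float64(490.0), np.float64(120.1), np.float64(169.8), 895, np.float64(1.3))]
  wall-top y hist: [ 0  0  0  0  0 11 35  6  0  0  0  0  0  0  0  0  0  0  0  0  0  0  0  0
  0  0  0 10 36 10]
medium side0 [(np.float64(483.6), np.float64(106.3), np.float64(171.4), 748, np.float64(1.24)), (np.float64(485.3), np.float64(120.7), np.float64(171.4), 650, np.float64(1.08)), (np.float64(485.3), np.float64(120.9), np.float64(171.5), 645, np.float64(1.07)), (np.float64(485.4), np.float64(121.5), np.float64(171.4), 645, np.float64(1.07)), (np.float64(485.4), np.float64(121.5), np.float64(171.4), 645, np.float64(1.07))]
  wall-top y hist: [ 0  0  0  1  5 25 25  7  0  0  0  0  0  0  0  0  0  0  0  0  0  0  0  0
  0  0  2 22 40  8]
medium w1 [(np.float64(483.1)
[... 2041 characters left out ...]
3, np.float64(1.23))]
  wall-top y hist: [ 0  0  0  0  0  0  1 15 23  6  1  0  0  0  0  0  0  0  0  1  6 15 20  4
  0  0  0  0  0  0]
small w1 [(np.float64(453.7), np.float64(352.8), np.float64(188.0), 5794, np.float64(0.59)), (np.float64(453.7), np.float64(352.8), np.float64(188.0), 5794, np.float64(0.59)), (np.float64(453.7), np.float64(352.8), np.float64(188.0), 5794, np.float64(0.59)), (np.float64(453.7), np.float64(352.8), np.float64(188.0), 5794, np.float64(0.59)), (np.float64(453.7), np.float64(352.8), np.float64(188.0), 5794, np.float64(0.59))]
  wall-top y hist: [  0   0   0   0   0   0   0 189 228   0   0   0   0   0   0   0   0   0
   0   0   0 276 116   0   0   0   0   0   0   0]
```

View pics/w2.png

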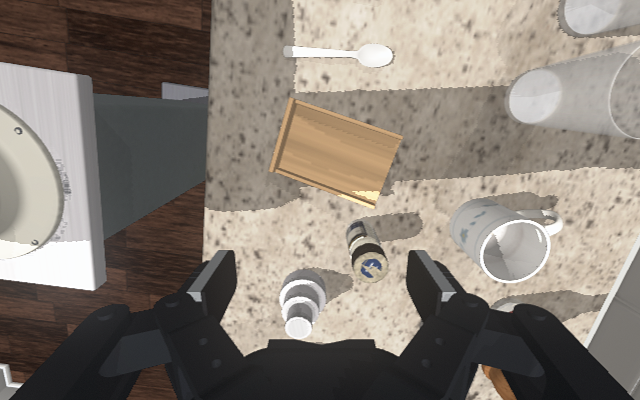

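w2 shows the tray at (337,155) with its wall tops about 88 mm apart. That makes it the widest (84 mm) tray, so the tray at y≈-0.33 must be the medium one. I swap the two and refit.

```bash
sed -i "s/^TR=.*/TR={'medium':(.067,(.47,-.33,np.radians(172))),'large':(.084,(.485,.118,np.radians(170.5))),'small':(.05,(.454,.353,np.radians(188)))}/" h.py
python3 - <<'E'
from h import *
for n,fs in(('large',('scene0','side0','w1','w2')),('medium',('scene0','side0','w3'))):
    for f in fs:
        X,_=load(f'pics/{f}.npz'); w,p0=TR[n]
        p,N,e=fit_tray(X,w,p0); print(n,f,(p[:2]*1000).round(1),np.degrees(p[2]).round(1),N,round(e*1000,2))
        c,s=np.cos(p[2]),np.sin(p[2]); d=X[:,:2]-p[:2]; x=d@[c,s]; y=d@[-s,c]; h=(X[:,2]-.026+x*np.tan(.21))*np.cos(.21)
        m=(abs(x)<.055)&(abs(y)<.06)&(h>.010)&(h<.018); print('  wall-top y hist:',np.histogram(y[m]*1000,np.arange(-60,61,4))[0])
        m=(abs(x)<.055)&(abs(y)<w/2-.005)&(abs(h)<.006); print('  floor offset mm',np.median(h[m]*1000).round(2))
E
```

```text
large scene0 [488.2 109.4] 169.9 1123 1.34
  wall-top y hist: [ 0  0  5 34 13  0  0  0  0  0  0  0  0  0  0  0  0  0  0  0  0  0  0  0
  2 34 19  1  0  0]
  floor offset mm -0.86
large side0 [484.6 113.2] 171.4 980 1.1
  wall-top y hist: [ 0  1 10 23 23  6  0  0  0  0  0  0  0  0  0  0  0  0  0  0  0  0  0  0
  2 25 39  8  2  0]
  floor offset mm 0.19
large w1 [483.1 117.3] 170.2 5288 0.65
  wall-top y hist: [  0   0   0   0 269  87   0   0   0   0   0   0   0   0   0   0   0   0
   0   0   0   0   0   0   0   0 115  39   0   0]
  floor offset mm 0.46
large w2 [483.  112.6] 170.5 8959 0.62
  wall-top y hist: [  0   0   0 253 163   0   0   0   0   0   0   0   0   0   0   0   0   0
   0   0   0   0   0   0   0 221 171   0   0   0]
  floor offset mm 0.5
medium scene0 [ 476.3 -332.7] 172.7 1675 1.06
  wall-top y hist: [ 0  0  0  0  0 25 58  1  0  0  0  0  0  0  0  0  0  0  0  0  0  0  0 35
 56  0  0  0  0  0]
  floor offset mm -0.64
medium side0 [ 474.2 -330.5] 173.1 1921 0.91
  wall-top y hist: [ 0  0  0  0  4 34 72 12  0  0  0  0  0  0  0  0  0  0  0  0  0  0  1 37
 99 10  0  0  0  0]
  floor offset mm 0.01
medium w3 [ 471.5 -330.5] 169.9 4135 0.77
  wall-top y hist: [  0   0   0   0   0 144 194  25   0   0   0   0   0   0   0   0   0   0
   0   0   0   0   0   2  61  17   0   0   0   0]
  floor offset mm 0.51
```

>>> {"method": "step_arm", "body": {
  "targets": [
    [1,[1,-5,-60],[0,0,0]],
    [1,[1,-5,-110],[0,0,0]],
    [1,[1,-5,-160],[0,0,0]],
    [1,[1,-5,-185],[0,0,0]],
    [1,[1,-5,-185],[0,0,0]],
    [0,[1,-5,-185],[0,0,0]],
    [0,[1,-5,-185],[0,0,0]],
    [0,[1,-5,-185],[0,0,0]]
  ],
  "force": 30
}}

```text
time: 3.05
ee_pos: [0.4716, -0.104, 0.0687]
tcp_rot: [179.8, 0.1, 98.6]
wrist_force: [0.2, -0.7, 0.4]
opening: 0.0442
grasp_force: 0.0
```

>>> {"method": "step_arm", "body": {
  "targets": [
    [0,[0,0,0],[0,0,0]],
    [0,[0,0,0],[0,0,0]],
    [0,[0,0,0],[0,0,0]],
    [0,[0,0,0],[0,0,0]],
    [0,[0,0,0],[0,0,0]]
  ]
}}

```text
time: 3.55
ee_pos: [0.4713, -0.1042, 0.0683]
tcp_rot: [179.8, 0.0, 98.6]
wrist_force: [-1.4, 2.0, 7.7]
opening: 0.033
grasp_force: 29.2
```

>>> {"method": "step_arm", "body": {
  "targets": [
    [0,[0,0,10],[0,0,0]],
    [0,[0,0,30],[0,0,0]],
    [0,[0,0,70],[0,0,0]],
    [0,[0,0,110],[0,0,0]],
    [0,[0,0,110],[0,0,0]]
  ]
}}

```text
time: 4.05
ee_pos: [0.4722, -0.1046, 0.1827]
tcp_rot: [179.5, 0.2, 98.6]
wrist_force: [-0.2, -0.2, -0.4]
opening: 0.0331
grasp_force: 30.1
```

>>> {"method": "step_arm", "body": {
  "targets": [
    [0,[-3,45,0],[0,0,0]],
    [0,[-6,93,0],[0,0,0]],
    [0,[-10,142,0],[0,0,0]],
    [0,[-13,191,0],[0,0,0]],
    [0,[-16,240,0],[0,0,0]],
    [0,[-20,289,0],[0,0,0]],
    [0,[-23,338,0],[0.0145,-0.104,-0.005]],
    [0,[-27,387,0],[0.029,-0.208,-0.01]]
  ]
}}

```text
time: 4.85
ee_pos: [0.4434, 0.2851, 0.1765]
tcp_rot: [167.8, 0.0, 98.0]
wrist_force: [1.5, -0.4, -1.2]
opening: 0.0328
grasp_force: 30.2
```

>>> {"method": "step_arm", "body": {
  "targets": [
    [0,[-3,45,0],[0,0,0]],
    [0,[-5,68,-20],[0,0,0]],
    [0,[-5,68,-20],[0,0,0]],
    [0,[-5,68,-20],[0,0,0]]
  ]
}}

```text
time: 5.25
ee_pos: [0.4378, 0.3508, 0.156]
tcp_rot: [168.0, 0.1, 98.1]
wrist_force: [0.7, 0.4, -0.8]
opening: 0.0333
grasp_force: 30.3
```

```bash
python3 - <<'E'
from h import *
from workcell import bot
from scipy.spatial.transform import Rotation as Ro
X=snap('w4'); o=bot.get_obs(); print(o['ee_pos'],o['tcp_rot'])
w,p=TR['small']; p,N,e=fit_tray(X,w,p); print(p[:2].round(4),np.degrees(p[2]).round(2),N,e)
R=Ro.from_euler('xyz',o['tcp_rot'],degrees=True).as_matrix(); Y=(X-o['ee_pos'])@R
m=(abs(Y[:,0])<.03)&(abs(Y[:,1])<.03)&(Y[:,2]>-.035)&(Y[:,2]<.02); B=Y[m]
print('tool-frame pts: z hist',np.histogram(B[:,2]*1000,np.arange(-36,22,3))); L=B[(B[:,2]<-.015)&(B[:,2]>-.027)]
print('lid',np.median(L[:,2]),L[:,0].min(),L[:,0].max(),L[:,1].min(),L[:,1].max())
E
```

```text
[0.4382574  0.35042586 0.15671854] [1.67969430e+02 9.43763161e-02 9.80056142e+01]
[0.453  0.3527] 188.01 9666 0.0005270337230966511
tool-frame pts: z hist (array([ 133,  268,  255,  382, 3678,  355,  296,  248,  252,  207,  156,
        111,  119,   95,    5,    0,    0,    0,    0]), array([-36, -33, -30, -27, -24, -21, -18, -15, -12,  -9,  -6,  -3,   0,
         3,   6,   9,  12,  15,  18,  21]))
lid -0.022863732200707518 -0.015985262774631567 0.019095704276965043 -0.029930984344147964 0.0287522094851036
```

View pics/w4.png

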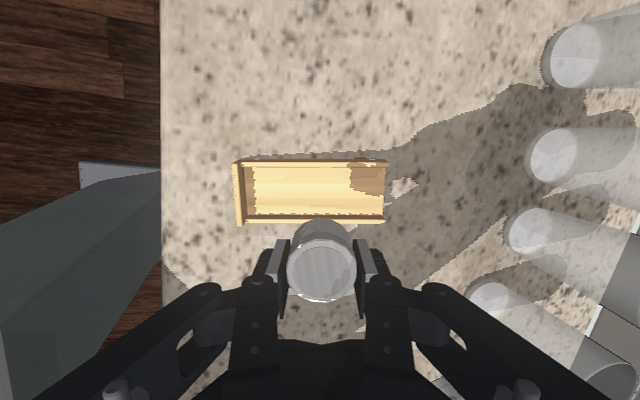

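The w4 view shows the small tin held upright between the pads at (320,270). Its underside is about 7 mm past the TCP, and the empty small tray at (313,190) lies below. I lower it.

>>> {"method": "step_arm", "body": {
  "targets": [
    [0,[5,0,-45],[0,0,0]],
    [0,[10,0,-90],[0,0,0]],
    [0,[12,0,-110],[0,0,0]],
    [0,[13,0,-120],[0,0,0]],
    [0,[13,0,-120],[0,0,0]],
    [0,[13,0,-120],[0,0,0]]
  ]
}}

```text
time: 5.9
ee_pos: [0.4522, 0.3511, 0.0383]
tcp_rot: [167.8, 0.0, 98.0]
wrist_force: [0.3, -0.4, 0.1]
opening: 0.0329
grasp_force: 30.3
```

>>> {"method": "step_arm", "body": {
  "targets": [
    [0,[0,0,-2],[0,0,0]],
    [0,[0,0,-2],[0,0,0]]
  ]
}}

```text
time: 6.1
ee_pos: [0.4517, 0.3513, 0.0355]
tcp_rot: [167.9, 0.0, 98.0]
wrist_force: [-0.3, -0.1, -0.2]
opening: 0.0331
grasp_force: 30.3
```

>>> {"method": "step_arm", "body": {
  "targets": [
    [0,[0,0,-1.5],[0,0,0]],
    [0,[0,0,-1.5],[0,0,0]],
    [0,[0,0,-2.5],[0,0,0]],
    [0,[0,0,-2.5],[0,0,0]]
  ]
}}

```text
time: 6.5
ee_pos: [0.4512, 0.351, 0.0329]
tcp_rot: [167.9, 0.1, 98.0]
wrist_force: [-5.2, -2.8, 8.4]
opening: 0.0327
grasp_force: 31.3
```

>>> {"method": "step_arm", "body": {
  "targets": [
    [0.6,[0,0,0],[0,0,0]],
    [0.6,[0,0,0],[0,0,0]],
    [0.6,[0,0,0],[0,0,0]],
    [0.6,[0,0,0],[0,0,0]],
    [0.6,[-3,-0.5,15],[0,0,0]],
    [0.6,[-7,-1,35],[0,0,0]],
    [0.6,[-11,-1.5,55],[0,0,0]],
    [0,[-11,-1.5,55],[0,0,0]]
  ]
}}

```text
time: 7.3
ee_pos: [0.441, 0.3504, 0.0897]
tcp_rot: [167.8, -0.1, 98.0]
wrist_force: [-0.3, 1.1, -0.4]
opening: 0.038
grasp_force: 0.0
```

>>> {"method": "step_arm", "body": {
  "targets": [
    [0,[20,3,4],[0,0,0]],
    [0,[45,6,10],[0,0,0]],
    [0,[45,6,10],[0,0,0]],
    [0,[45,6,10],[0,0,0]],
    [0,[45,6,10],[0,0,0]]
  ]
}}

```text
time: 7.8
ee_pos: [0.4843, 0.355, 0.0957]
tcp_rot: [168.1, 0.1, 98.0]
wrist_force: [-0.8, -0.0, 0.1]
opening: -0.0
grasp_force: 0.0
```

```bash
cat >> h.py <<'E'
def tin_in_tray(X,n,r,p):
    """tin lid on the sloping floor, in tray frame (mm): x,y of origin, lid height over floor"""
    c,s=np.cos(p[2]),np.sin(p[2]); d=X[:,:2]-np.array(p[:2]); x=d@[c,s]; y=d@[-s,c]; z=X[:,2]-.026
    u=x*np.cos(.21)-z*np.sin(.21); h=x*np.sin(.21)+z*np.cos(.21)
    m=(abs(h-.03)<.004)&(abs(u)<.085)&(abs(y)<.045); Q=np.stack([u,y],-1)[m].astype(np.float32)
    if len(Q)<20: print(n,'no lid',len(Q)); return
    for k in range(6):
        q=np.median(Q,0) if k==0 else np.array(cen); A=Q[np.linalg.norm(Q-q,axis=1)<r+.006]; cen,rr=cv2.minEnclosingCircle(A)
    hh=h[m]; P=np.c_[Q[np.linalg.norm(Q-cen,axis=1)<r],]; H=hh[np.linalg.norm(Q-cen,axis=1)<r]
    co=np.linalg.lstsq(np.c_[P-cen,np.ones(len(P))],H,rcond=None)[0]
    print(n,'origin x,y mm',round(cen[0]*1000*np.cos(.21),1),round(cen[1]*1000,1),'r',round(rr*1000,1),'lid h',round(co[2]*1000,1),'tilt mrad',(co[:2]*1000).round(),len(A))
E
python3 - <<'E'
from h import *
X=snap('w5'); tin_in_tray(X,'small',.017,(.453,.3527,np.radians(188)))
E
```

```text
small origin x,y mm 1.2 0.4 r 17.6 lid h 30.7 tilt mrad [10. 14.] 2076
```

View pics/w5.png

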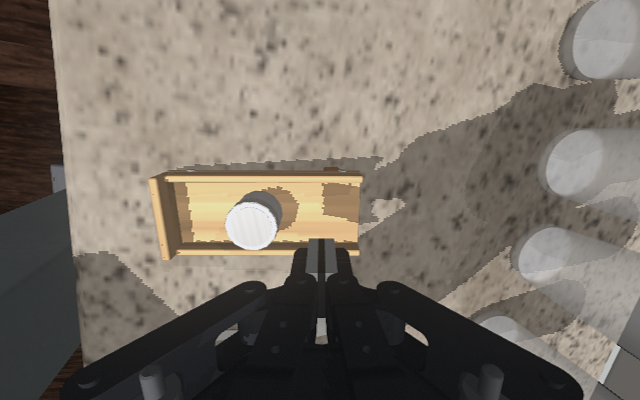

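The w5 view shows the small tin flat in the tray at (252,220), with the closed fingers upslope of it. I lower the fingers and push.

>>> {"method": "step_arm", "body": {
  "targets": [
    [0,[6,1,-28],[0,0,0]],
    [0,[11,1.5,-50],[0,0,0]],
    [0,[11,1.5,-52],[0,0,0]],
    [0,[11,1.5,-52],[0,0,0]]
  ]
}}

```text
time: 8.25
ee_pos: [0.4954, 0.3566, 0.0446]
tcp_rot: [168.0, 0.1, 98.0]
wrist_force: [-0.5, 0.5, 0.1]
opening: -0.0001
grasp_force: 0.0
```

>>> {"method": "step_arm", "body": {
  "targets": [
    [0,[-6.8,-1,-1.5],[0,0,0]],
    [0,[-13.6,-1.9,-2.9],[0,0,0]],
    [0,[-20.3,-2.9,-4.4],[0,0,0]],
    [0,[-27.1,-3.8,-5.8],[0,0,0]],
    [0,[-33.9,-4.8,-7.3],[0,0,0]],
    [0,[-40.7,-5.7,-8.7],[0,0,0]],
    [0,[-47.4,-6.7,-10.2],[0,0,0]],
    [0,[-52.3,-7.3,-11.2],[0,0,0]]
  ]
}}

```text
time: 9.05
ee_pos: [0.4432, 0.3495, 0.0334]
tcp_rot: [168.0, 0.1, 98.0]
wrist_force: [0.2, -0.1, 0.5]
opening: 0.0001
grasp_force: 0.1
```

Traveled 54 mm so far. I continue in small steps until the force rises.

>>> {"method": "step_arm", "body": {
  "targets": [
    [0,[-3.9,-0.5,-0.8],[0,0,0]],
    [0,[-7.7,-1.1,-1.7],[0,0,0]],
    [0,[-7.7,-1.1,-1.7],[0,0,0]]
  ]
}}

```text
time: 9.35
ee_pos: [0.4371, 0.349, 0.0329]
tcp_rot: [167.8, 0.0, 98.0]
wrist_force: [4.0, 0.0, 2.1]
opening: -0.0002
grasp_force: 2.3
```

>>> {"method": "step_arm", "body": {
  "targets": [
    [0,[-2.9,-0.4,-0.6],[0,0,0]],
    [0,[-2.9,-0.4,-0.6],[0,0,0]]
  ]
}}

```text
time: 9.55
ee_pos: [0.4362, 0.3494, 0.0339]
tcp_rot: [167.5, -0.1, 97.9]
wrist_force: [11.4, 2.6, 5.9]
opening: -0.0001
grasp_force: 6.4
```

>>> {"method": "step_arm", "body": {
  "targets": [
    [0,[-2.9,-0.4,-0.6],[0,0,0]],
    [0,[-2.9,-0.4,-0.6],[0,0,0]]
  ]
}}

```text
time: 9.75
ee_pos: [0.4353, 0.3498, 0.035]
tcp_rot: [167.3, -0.1, 97.9]
wrist_force: [18.9, 2.8, 7.7]
opening: -0.0003
grasp_force: 10.2
```

>>> {"method": "step_arm", "body": {
  "targets": [
    [0,[8,1,2],[0,0,0]],
    [0,[16,2,3],[0,0,0]],
    [0,[10,1,40],[0,0,0]],
    [0,[5,0,80],[0,0,0]],
    [0.5,[0,-10,125],[0,0,0]],
    [1,[0,-10,125],[0,0,0]],
    [1,[0,-10,125],[0,0,0]]
  ]
}}

```text
time: 10.45
ee_pos: [0.4307, 0.3379, 0.1563]
tcp_rot: [167.9, 0.0, 98.0]
wrist_force: [0.9, -0.6, 0.3]
opening: 0.0435
grasp_force: 0.0
```

```bash
python3 - <<'E'
from h import *
X=snap('w6'); tin_in_tray(X,'small',.017,(.453,.3527,np.radians(188)))
X=snap('side1','side'); tin_in_tray(X,'small side',.017,(.4538,.3538,np.radians(189.1)))
print(fit_tin(X,.06,.0255,(.471,-.104)),fit_tin(X,.03,.034,(.472,-.104)))
E
```

```text
small origin x,y mm 43.8 0.3 r 17.5 lid h 30.7 tilt mrad [7. 7.] 1188
small side origin x,y mm 46.7 -1.7 r 19.8 lid h 29.7 tilt mrad [-48. -34.] 44
(array([ 0.4698, -0.103 ]), 0.0281, np.float64(0.0604), 187) (array([ 0.472 , -0.1042]), 0.0353, np.float64(0.0304), 161)
```

View pics/w6.png

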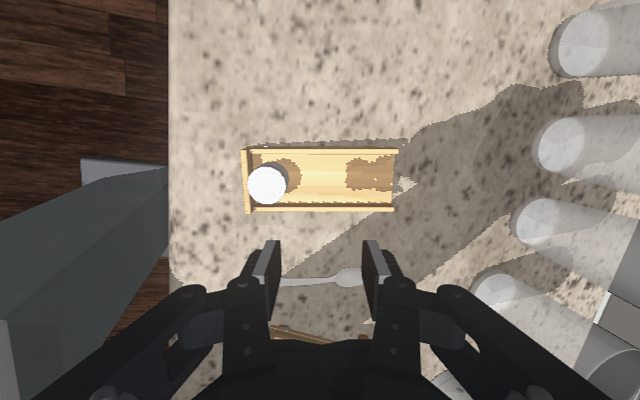

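```bash
python3 - <<'E'
from h import *
for f in('w6','w1'):
    X,_=load(f'pics/{f}.npz'); w,p0=TR['small']
    p,N,e=fit_tray(X,w,p0); print(f,p[:2],np.degrees(p[2]),N,e)
    c,s=np.cos(p[2]),np.sin(p[2]); d=X[:,:2]-p[:2]; x=d@[c,s]; y=d@[-s,c]; z=X[:,2]-.026
    u=x*np.cos(.21)-z*np.sin(.21); h=x*np.sin(.21)+z*np.cos(.21)
    m=(abs(y)<.022)&(abs(h)<.05)
    # height profile along u in mid strip
    for a in np.arange(-76,84,4):
        k=m&(abs(u*1000-a)<2); 
        if k.sum(): print(a,np.percentile(h[k]*1000,[5,50,95]).round(1),k.sum(),end='; ')
    print()
E
```

```text
w6 [0.45486878 0.3528324 ] 188.3523242613601 9937 0.0009297455334685359
-72 [-0.6  0.8  1.7] 40; -68 [-0.1  0.9  2. ] 180; -64 [-0.3  0.9  2. ] 183; -60 [-0.1  1.   2.2] 184; -56 [-0.2  1.   2.1] 184; -52 [-0.2  1.   2.1] 181; -48 [-0.   0.9  1.9] 185; -44 [-0.2  0.9  2. ] 182; -40 [-0.2  1.   2.2] 187; -36 [-0.3  0.9  1.8] 187; -32 [-0.4  0.8  2.1] 181; -28 [-0.2  0.9  2.1] 181; -24 [-0.1  0.9  2. ] 187; -20 [-0.2  0.9  2.2] 187; -16 [0.  0.9 2. ] 176; -12 [-0.2  0.9  1.8] 177; -8 [-0.   1.   2.2] 176; -4 [-0.   0.9  1.9] 175; 0 [-0.2  1.   2.2] 194; 4 [-0.2  0.9  2. ] 187; 8 [-0.1  0.8  2.1] 178; 12 [-0.1  0.8  2. ] 181; 16 [0.  1.  1.8] 179; 20 [-0.3  0.9  2. ] 180; 24 [-0.1  0.9  2.1] 184; 28 [-0.2  0.9 23.5] 196; 32 [ 0.1 10.1 31.6] 274; 36 [ 0.3 30.4 31.9] 234; 40 [ 0.7 30.8 32.3] 224; 44 [ 0.4 30.9 32.3] 221; 48 [ 0.7 30.9 32.3] 211; 52 [ 0.9 31.  32.2] 201; 56 [ 0.3 30.8 32.3] 185; 60 [ 0.1 30.5 32.1] 151; 64 [ 0.6 20.2 30.1] 260; 68 [21.6 22.8 23.9] 185; 72 [20.8 20.8 20.8] 1; 76 [-5.9 -5.9 -5.9] 1; 80 [-9.  -8.  -6.8] 170; 
w1 [0.45371923 0.35275164] 187.9712314445283 5794 
[... 285 characters left out ...]
 -36 [-0.8  0.4  1.9] 118; -32 [-0.7  0.6  1.7] 115; -28 [-0.7  0.4  1.6] 115; -24 [-0.5  0.7  1.7] 114; -20 [-0.9  0.6  1.8] 111; -16 [-0.9  0.3  1.7] 105; -12 [-0.6  0.6  1.6] 113; -8 [-0.7  0.4  1.6] 108; -4 [-0.9  0.3  1.6] 115; 0 [-0.6  0.4  1.6] 111; 4 [-0.7  0.4  1.5] 103; 8 [-1.   0.5  1.7] 107; 12 [-0.8  0.6  1.7] 105; 16 [-0.9  0.4  1.7] 105; 20 [-0.9  0.5  1.7] 105; 24 [-0.5  0.6  2.1] 104; 28 [-0.9  0.4  1.6] 104; 32 [-0.7  0.4  1.6] 100; 36 [-1.   0.4  1.5] 100; 40 [-0.7  0.5  1.7] 104; 44 [-0.7  0.5  1.6] 104; 48 [-0.5  0.5  1.6] 98; 52 [-0.6  0.5  2. ] 101; 56 [-0.6  0.5  1.5] 98; 60 [-0.7  0.6  1.5] 100; 64 [ 0.3 16.  23.2] 315; 68 [21.  22.3 23.7] 55; 80 [-8.8 -7.8 -6.4] 48;
```

```bash
cat >> h.py <<'E'
def gap(X,p,r,w):
    """lid rim's lowest u + nothing else, against the stop's face seen beside the tin (mm along the slope)"""
    c,s=np.cos(p[2]),np.sin(p[2]); d=X[:,:2]-np.array(p[:2]); x=d@[c,s]; y=d@[-s,c]; z=X[:,2]-.026
    u=x*np.cos(.21)-z*np.sin(.21); h=x*np.sin(.21)+z*np.cos(.21)
    L=(h>.028)&(h<.034)&(abs(y)<w/2)&(abs(u)<.09); cen,rr=cv2.minEnclosingCircle(np.stack([u,y],-1)[L].astype(np.float32))
    F=(abs(y)<w/2-.002)&(abs(u-.066)<.012)&(h>.006)&(h<.018)
    T=(abs(y)<w/2-.002)&(abs(u-.066)<.014)&(h>.0205)&(h<.0245)
    print('lid u',round(cen[0]*1e3,1),'y',round(cen[1]*1e3,1),'r',round(rr*1e3,1),'rim',round((cen[0]+r)*1e3,1),'| stop face u',np.median(u[F]*1e3).round(1),F.sum(),'stop top from',np.percentile(u[T]*1e3,[3,97]).round(1))
E
python3 - <<'E'
from h import *
X,_=load('pics/w6.npz'); gap(X,(.453,.3527,np.radians(188)),.017,.05)
E
```

```text
lid u 44.8 y 0.3 r 17.5 rim 61.8 | stop face u 62.1 81 stop top from [62.1 67.7]
```

Gap about 0.3 mm, so the small tin is against the stop. Next is the medium tin.

```bash
python3 - <<'E'
from scipy.spatial.transform import Rotation as Ro
from workcell import bot
o=bot.get_obs();print(o['ee_pos'])
print((Ro.from_euler('xyz',[180,0,82],degrees=True)*Ro.from_euler('xyz',o['tcp_rot'],degrees=True).inv()).as_rotvec().round(3))
E
```

```text
[0.42999426 0.33734612 0.15402845]
[ 0.003  0.208 -0.279]
```

>>> {"method": "step_arm", "body": {
  "targets": [
    [1,[4,-45,10],[0,0,0]],
    [1,[9,-94,10],[0,0.104,-0.14]],
    [1,[13,-143,10],[0.003,0.208,-0.279]],
    [1,[18,-192,10],[0.003,0.208,-0.279]],
    [1,[22,-241,10],[0.003,0.208,-0.279]],
    [1,[27,-290,10],[0.003,0.208,-0.279]],
    [1,[31,-339,10],[0.003,0.208,-0.279]],
    [1,[36,-388,10],[0.003,0.208,-0.279]]
  ]
}}

```text
time: 11.35
ee_pos: [0.4655, -0.0522, 0.1639]
tcp_rot: [-180.0, -0.1, 82.0]
wrist_force: [1.3, -0.5, 0.2]
opening: 0.0851
grasp_force: 0.0
```

>>> {"method": "step_arm", "body": {
  "targets": [
    [1,[4,-45,0],[0,0,0]],
    [1,[5,-53,0],[0,0,0]],
    [1,[5,-53,0],[0,0,0]],
    [1,[5,-53,0],[0,0,0]]
  ]
}}

```text
time: 11.75
ee_pos: [0.471, -0.1025, 0.1646]
tcp_rot: [180.0, -0.1, 82.0]
wrist_force: [-0.0, -0.1, 0.0]
opening: 0.0851
grasp_force: 0.0
```

>>> {"method": "step_arm", "body": {
  "targets": [
    [1,[0,-1,-48],[0,0,0]],
    [1,[0,-1,-96],[0,0,0]],
    [1,[0,-1,-120],[0,0,0]],
    [1,[0,-1,-131],[0,0,0]],
    [1,[0,-1,-131],[0,0,0]],
    [0,[0,-1,-131],[0,0,0]],
    [0,[0,-1,-131],[0,0,0]],
    [0,[0,-1,-131],[0,0,0]]
  ],
  "force": 30
}}

```text
time: 12.55
ee_pos: [0.4725, -0.1044, 0.0365]
tcp_rot: [179.7, -0.1, 82.0]
wrist_force: [0.2, 0.5, 4.6]
opening: 0.05
grasp_force: 30.3
```

>>> {"method": "step_arm", "body": {
  "targets": [
    [0,[0,0,0],[0,0,0]],
    [0,[0,0,0],[0,0,0]],
    [0,[0,0,0],[0,0,0]]
  ]
}}

```text
time: 12.85
ee_pos: [0.4725, -0.1044, 0.0364]
tcp_rot: [179.7, -0.1, 82.0]
wrist_force: [-1.0, 2.1, 6.7]
opening: 0.05
grasp_force: 30.3
```

>>> {"method": "step_arm", "body": {
  "targets": [
    [0,[0,0,10],[0,0,0]],
    [0,[0,0,40],[0,0,0]],
    [0,[0,0,85],[0,0,0]],
    [0,[0,-5,125],[0,0,0]],
    [0,[-5,-50,130],[0,0,0]],
    [0,[-10,-98,130],[0,0,0]],
    [0,[-15,-146,130],[-0.0145,-0.104,0]],
    [0,[-20,-194,130],[-0.029,-0.208,0]]
  ]
}}

```text
time: 13.65
ee_pos: [0.4516, -0.3004, 0.1655]
tcp_rot: [167.6, -0.0, 82.0]
wrist_force: [1.7, -0.5, -2.1]
opening: 0.0502
grasp_force: 31.9
```

>>> {"method": "step_arm", "body": {
  "targets": [
    [0,[-4,-30,-5],[0,0,0]],
    [0,[-4,-30,-5],[0,0,0]],
    [0,[-4,-30,-5],[0,0,0]]
  ]
}}

```text
time: 13.95
ee_pos: [0.4468, -0.3288, 0.1601]
tcp_rot: [167.8, -0.1, 81.9]
wrist_force: [0.0, 1.6, -0.6]
opening: 0.05
grasp_force: 32.1
```

```bash
cat >> h.py <<'E'
def held(X,r,hint):
    from workcell import bot
    from scipy.spatial.transform import Rotation as Ro
    o=bot.get_obs(); R=Ro.from_euler('xyz',o['tcp_rot'],degrees=True).as_matrix(); Y=(X-o['ee_pos'])@R
    L=Y[(abs(Y[:,0])<r+.008)&(abs(Y[:,1])<r-.006)&(abs(Y[:,2]-hint)<.012)]
    zl=np.median(L[:,2]); L=L[abs(L[:,2]-zl)<.003]
    k=abs(L[:,1])<.01
    print('TCP',(o['ee_pos']*1e3).round(1),o['tcp_rot'].round(1),'lid z',round(zl*1e3,1),'tool-x range at mid',(L[k,0].min()*1e3).round(1),(L[k,0].max()*1e3).round(1),len(L))
E
python3 - <<'E'
from h import *
X=snap('w7'); held(X,.0255,-.0236)
w,p=TR['medium']; p,N,e=fit_tray(X,w,p); print(p[:2].round(4),np.degrees(p[2]).round(2),N,e)
print('shaker',fit_tin(X,.088,.022,(.487,-.233)))
E
```

```text
TCP [ 447.3 -328.1  160.2] [ 1.678e+02 -1.000e-01  8.200e+01] lid z -25.3 tool-x range at mid -25.5 25.9 7331
[ 0.4711 -0.3328] 172.85 10302 0.0005985133258226703
shaker (array([ 0.4877, -0.2327]), 0.0156, np.float64(0.0885), 1463)
```

View pics/w7.png

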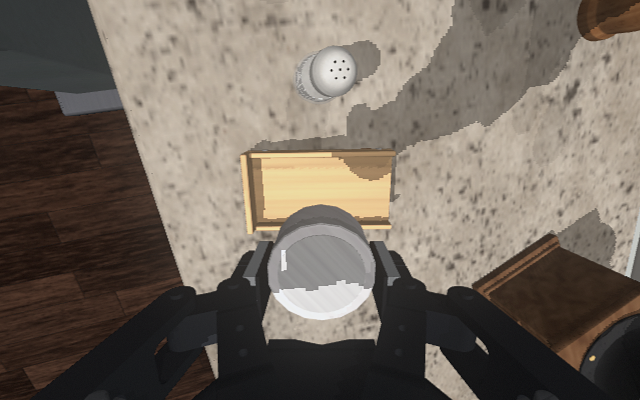

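The w7 view shows the medium tin held level at (320,270), with the medium tray empty at (320,190). The shaker at (328,72) has not moved, and a grinder stands at the lower right.

>>> {"method": "step_arm", "body": {
  "targets": [
    [0,[8,-1.5,-45],[0,0,0]],
    [0,[16,-3,-90],[0,0,0]],
    [0,[20,-4,-115],[0,0,0]],
    [0,[22,-4.5,-125],[0,0,0]],
    [0,[22,-4.5,-125],[0,0,0]],
    [0,[22,-4.5,-125],[0,0,0]]
  ]
}}

```text
time: 14.6
ee_pos: [0.4703, -0.3329, 0.0366]
tcp_rot: [167.7, -0.1, 82.0]
wrist_force: [-0.8, 0.8, -0.3]
opening: 0.05
grasp_force: 32.1
```

>>> {"method": "step_arm", "body": {
  "targets": [
    [0,[0,0,-2],[0,0,0]],
    [0,[0,0,-2],[0,0,0]]
  ]
}}

```text
time: 14.8
ee_pos: [0.4699, -0.3332, 0.0341]
tcp_rot: [167.7, -0.1, 82.0]
wrist_force: [1.0, -0.3, -1.2]
opening: 0.0503
grasp_force: 32.0
```

```bash
python3 - <<'E'
from h import *
for f in ('w7','side0'):
    X,_=load(f'pics/{f}.npz')
    m=(X[:,2]>.06)&(X[:,2]<.3)&(X[:,1]<-.36)&(X[:,0]>.35)&(X[:,0]<.75)&(X[:,1]>-.7); A=X[m]
    print(len(A),A.min(0),A.max(0)); i=np.argmin(np.hypot(A[:,0]-.5,A[:,1]+.335)); print(A[i])
E
```

```text
8961 [ 0.66899052 -0.57668783  0.06002011] [ 0.74997371 -0.48238423  0.16962579]
[ 0.66910348 -0.51648698  0.12029237]
3842 [ 0.67001657 -0.63344313  0.06009924] [ 0.74999139 -0.48436393  0.20428192]
[ 0.67026017 -0.51580737  0.12111992]
```

Grinder is far enough away (≥0.2 m). I lower to contact.

>>> {"method": "step_arm", "body": {
  "targets": [
    [0,[0,0,-2],[0,0,0]],
    [0,[0,0,-2],[0,0,0]],
    [0,[0,0,-3.5],[0,0,0]],
    [0,[0,0,-3.5],[0,0,0]]
  ]
}}

```text
time: 15.2
ee_pos: [0.4697, -0.3331, 0.0312]
tcp_rot: [167.7, -0.1, 82.0]
wrist_force: [-7.1, 3.4, 14.4]
opening: 0.0499
grasp_force: 33.6
```

>>> {"method": "step_arm", "body": {
  "targets": [
    [0.8,[0,0,0],[0,0,0]],
    [0.8,[0,0,0],[0,0,0]],
    [0.8,[0,0,0],[0,0,0]],
    [0.8,[0,0,0],[0,0,0]],
    [0.8,[-3,0.5,15],[0,0,0]],
    [0.8,[-7,1,35],[0,0,0]],
    [0.8,[-11,1.5,55],[0,0,0]],
    [0,[-11,1.5,55],[0,0,0]]
  ]
}}

```text
time: 16.0
ee_pos: [0.4593, -0.3322, 0.0871]
tcp_rot: [167.6, 0.0, 82.0]
wrist_force: [0.3, 0.3, 0.4]
opening: 0.0553
grasp_force: 0.0
```

>>> {"method": "step_arm", "body": {
  "targets": [
    [0,[25,-3,5],[0,0,0]],
    [0,[50,-6,11],[0,0,0]],
    [0,[50,-6,11],[0,0,0]],
    [0,[50,-6,11],[0,0,0]],
    [0,[50,-6,11],[0,0,0]],
    [0,[50,-6,11],[0,0,0]]
  ]
}}

```text
time: 16.6
ee_pos: [0.5076, -0.3372, 0.0946]
tcp_rot: [167.9, -0.1, 82.0]
wrist_force: [-0.4, 0.3, 0.5]
opening: 0.0003
grasp_force: 0.0
```

```bash
cat >> h.py <<'E'
def tcp_uh(p):
    from workcell import bot
    e=bot.get_obs()['ee_pos']; c,s=np.cos(p[2]),np.sin(p[2]); d=e[:2]-np.array(p[:2]); x=d@[c,s]; z=e[2]-.026
    print('TCP u,h,y',np.round([(x*np.cos(.21)-z*np.sin(.21))*1e3,(x*np.sin(.21)+z*np.cos(.21))*1e3,d@[-s,c]*1e3],1))
E
python3 - <<'E'
from h import *
p=(.4711,-.3328,np.radians(172.85))
X=snap('w8'); tin_in_tray(X,'medium',.0255,p); gap(X,p,.0255,.067); tcp_uh(p)
E
```

```text
medium origin x,y mm 0.5 -0.2 r 25.9 lid h 30.7 tilt mrad [ 5. 11.] 4681
lid u 0.5 y -0.1 r 25.9 rim 26.0 | stop face u 62.4 851 stop top from [61.9 67.7]
TCP u,h,y [-50.5  59.7  -0.2]
```

>>> {"method": "step_arm", "body": {
  "targets": [
    [0,[6,-0.7,-28],[0,0,0]],
    [0,[10,-1.3,-48],[0,0,0]],
    [0,[10.8,-1.4,-51],[0,0,0]],
    [0,[10.8,-1.4,-51],[0,0,0]]
  ]
}}

```text
time: 17.05
ee_pos: [0.5187, -0.3385, 0.0439]
tcp_rot: [167.9, -0.1, 82.0]
wrist_force: [0.1, 0.1, 0.0]
opening: -0.0002
grasp_force: 0.0
```

>>> {"method": "step_arm", "body": {
  "targets": [
    [0,[-6.8,0.8,-1.5],[0,0,0]],
    [0,[-12.6,1.6,-2.7],[0,0,0]],
    [0,[-18.4,2.3,-4],[0,0,0]],
    [0,[-24.2,3,-5.2],[0,0,0]],
    [0,[-30.1,3.7,-6.4],[0,0,0]],
    [0,[-35.9,4.5,-7.7],[0,0,0]],
    [0,[-40.7,5.1,-8.7],[0,0,0]],
    [0,[-40.7,5.1,-8.7],[0,0,0]]
  ]
}}

```text
time: 17.85
ee_pos: [0.4777, -0.3335, 0.0353]
tcp_rot: [167.8, -0.1, 82.0]
wrist_force: [-0.1, 0.9, -0.0]
opening: -0.0004
grasp_force: 0.0
```

>>> {"method": "step_arm", "body": {
  "targets": [
    [0,[-2.9,0.4,-0.6],[0,0,0]],
    [0,[-4.9,0.6,-1],[0,0,0]],
    [0,[-4.9,0.6,-1],[0,0,0]]
  ]
}}

```text
time: 18.15
ee_pos: [0.4734, -0.333, 0.0344]
tcp_rot: [167.8, -0.1, 82.0]
wrist_force: [1.0, 0.5, -0.1]
opening: 0.0001
grasp_force: 0.0
```

>>> {"method": "step_arm", "body": {
  "targets": [
    [0,[-2.9,0.4,-0.6],[0,0,0]],
    [0,[-2.9,0.4,-0.6],[0,0,0]]
  ]
}}

```text
time: 18.35
ee_pos: [0.4716, -0.333, 0.0347]
tcp_rot: [167.7, -0.1, 82.0]
wrist_force: [5.0, -1.6, 1.6]
opening: 0.0002
grasp_force: 2.6
```

One more small push, then retract and check.

>>> {"method": "step_arm", "body": {
  "targets": [
    [0,[-2,0.2,-0.4],[0,0,0]],
    [0,[-2,0.2,-0.4],[0,0,0]]
  ]
}}

```text
time: 18.55
ee_pos: [0.4711, -0.3333, 0.0355]
tcp_rot: [167.5, -0.0, 82.0]
wrist_force: [9.7, -1.4, 3.1]
opening: -0.0001
grasp_force: 5.4
```

>>> {"method": "step_arm", "body": {
  "targets": [
    [0,[8,-1,2],[0,0,0]],
    [0,[16,-2,4],[0,0,0]],
    [0,[10,-1,45],[0,0,0]],
    [0,[0,0,90],[0,0,0]],
    [0.5,[-15,3,125],[0,0,0]],
    [1,[-15,3,125],[0,0,0]],
    [1,[-15,3,125],[0,0,0]]
  ]
}}

```text
time: 19.25
ee_pos: [0.454, -0.3297, 0.1591]
tcp_rot: [167.8, -0.1, 82.0]
wrist_force: [-0.7, 0.2, -0.2]
opening: 0.0432
grasp_force: 0.0
```

```bash
python3 - <<'E'
from h import *
from scipy.spatial.transform import Rotation as Ro
from workcell import bot
p=(.4711,-.3328,np.radians(172.85))
X=snap('w9'); tin_in_tray(X,'medium',.0255,p); gap(X,p,.0255,.067)
print('shaker',fit_tin(X,.088,.022,(.487,-.233)),'large tin',fit_tin(X,.031,.034,(.472,-.105)))
o=bot.get_obs();print(o['ee_pos'],o['tcp_rot'])
print((Ro.from_euler('xyz',[180,0,80.5],degrees=True)*Ro.from_euler('xyz',o['tcp_rot'],degrees=True).inv()).as_rotvec().round(3))
E
```

```text
medium origin x,y mm 36.0 -0.2 r 26.1 lid h 30.7 tilt mrad [-0.  7.] 2518
lid u 36.8 y -0.2 r 26.1 rim 62.3 | stop face u 62.2 111 stop top from [62.2 67.8]
shaker (array([ 0.4874, -0.2327]), 0.0158, np.float64(0.0885), 1506) large tin None
[ 0.45369872 -0.32931834  0.15770377] [ 1.67865997e+02 -1.33135143e-01  8.19846052e+01]
[ 0.03   0.21  -0.026]
```

The medium tin is against its stop (gap about 0) and lies flat, and the shaker has not moved. Now the large tin.

>>> {"method": "step_arm", "body": {
  "targets": [
    [1,[4,45,0],[0.015,0.105,-0.013]],
    [1,[8,94,0],[0.03,0.21,-0.026]],
    [1,[12,143,0],[0.03,0.21,-0.026]],
    [1,[15,180,0],[0.03,0.21,-0.026]],
    [1,[18,210,0],[0.03,0.21,-0.026]],
    [1,[18,210,0],[0.03,0.21,-0.026]],
    [1,[18,210,0],[0.03,0.21,-0.026]]
  ]
}}

```text
time: 20.0
ee_pos: [0.4715, -0.1188, 0.157]
tcp_rot: [-179.9, 0.0, 80.6]
wrist_force: [-0.3, -1.0, -0.9]
opening: 0.0853
grasp_force: 0.0
```

```bash
python3 - <<'E'
from h import *
from workcell import bot
X=snap('w10'); print('large tin',fit_tin(X,.031,.034,(.472,-.105)),'jar',fit_tin(X,.106,.02,(.539,.003)))
print(bot.get_obs()['ee_pos'])
E
```

```text
large tin (array([ 0.4727, -0.1051]), 0.0344, np.float64(0.0317), 3992) jar (array([0.5395, 0.0022]), 0.0202, np.float64(0.1066), 2689)
[ 0.47144465 -0.11947858  0.15725134]
```

>>> {"method": "step_arm", "body": {
  "targets": [
    [1,[1,14.5,-35],[0,0,0]],
    [1,[1,14.5,-80],[0,0,0]],
    [1,[1,14.5,-120],[0,0,0]],
    [1,[1,14.5,-145],[0,0,0]],
    [1,[1,14.5,-154],[0,0,0]],
    [1,[1,14.5,-154],[0,0,0]],
    [0,[1,14.5,-154],[0,0,0]],
    [0,[1,14.5,-154],[0,0,0]]
  ],
  "force": 35
}}

```text
time: 20.85
ee_pos: [0.4739, -0.1055, 0.0064]
tcp_rot: [179.8, 0.0, 80.5]
wrist_force: [0.5, 0.8, -1.5]
opening: 0.0667
grasp_force: 39.4
```

>>> {"method": "step_arm", "body": {
  "targets": [
    [0,[0,0,0],[0,0,0]],
    [0,[0,0,0],[0,0,0]],
    [0,[0,0,0],[0,0,0]]
  ]
}}

```text
time: 21.15
ee_pos: [0.4738, -0.1054, 0.0063]
tcp_rot: [179.8, 0.1, 80.5]
wrist_force: [0.1, -2.5, 5.6]
opening: 0.0669
grasp_force: 40.3
```

>>> {"method": "step_arm", "body": {
  "targets": [
    [0,[0,0,10],[0,0,0]],
    [0,[0,0,40],[0,0,0]],
    [0,[0,0,85],[0,0,0]],
    [0,[0,0,130],[0,0,0]],
    [0,[-3,40,148],[0,0,0]],
    [0,[-6,88,148],[0,0,0]],
    [0,[-9,136,148],[-0.0175,-0.104,0]],
    [0,[-13,184,148],[-0.035,-0.207,0]]
  ]
}}

```text
time: 21.95
ee_pos: [0.46, 0.0807, 0.1532]
tcp_rot: [167.7, -0.1, 80.4]
wrist_force: [0.7, 1.2, -0.4]
opening: 0.0667
grasp_force: 40.4
```

>>> {"method": "step_arm", "body": {
  "targets": [
    [0,[-3,37,0],[0,0,0]],
    [0,[-3,37,0],[0,0,0]],
    [0,[-3,37,0],[0,0,0]]
  ]
}}

```text
time: 22.25
ee_pos: [0.4562, 0.117, 0.1532]
tcp_rot: [167.9, 0.0, 80.6]
wrist_force: [-0.8, 0.3, -1.9]
opening: 0.0669
grasp_force: 40.6
```

```bash
python3 - <<'E'
from h import *
X=snap('w11'); held(X,.034,-.0237)
w,p=TR['large']; p,N,e=fit_tray(X,w,(.483,.1126,np.radians(170.5))); print(p[:2].round(4),np.degrees(p[2]).round(2),N,e); tcp_uh(p)
print('jar',fit_tin(X,.106,.02,(.539,.003)))
E
```

```text
TCP [456.6 116.2 153. ] [167.9   0.   80.5] lid z -25.8 tool-x range at mid -32.5 35.8 13727
[0.4829 0.1125] 171.05 10195 0.0006721781453967075
TCP u,h,y [ -0.5 129.8   0.5]
jar None
```

View pics/w11.png

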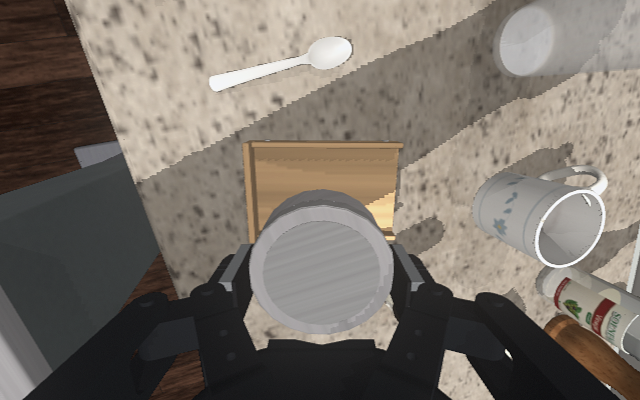

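The w11 view shows the large tin held at (320,268), with its tray below at (320,190). I lower it.

>>> {"method": "step_arm", "body": {
  "targets": [
    [0,[11,-1.7,-45],[0,0,0]],
    [0,[22,-3.4,-89],[0,0,0]],
    [0,[27,-4.2,-108],[0,0,0]],
    [0,[29.4,-4.6,-118],[0,0,0]],
    [0,[29.4,-4.6,-118],[0,0,0]],
    [0,[29.4,-4.6,-118],[0,0,0]]
  ]
}}

```text
time: 22.9
ee_pos: [0.4868, 0.111, 0.0357]
tcp_rot: [167.9, 0.0, 80.4]
wrist_force: [-0.3, 0.5, -1.4]
opening: 0.0667
grasp_force: 41.9
```

>>> {"method": "step_arm", "body": {
  "targets": [
    [0,[0,0,-2],[0,0,0]],
    [0,[0,0,-2],[0,0,0]]
  ]
}}

```text
time: 23.1
ee_pos: [0.4865, 0.1116, 0.0334]
tcp_rot: [167.9, 0.0, 80.5]
wrist_force: [-0.5, 0.5, -1.8]
opening: 0.0665
grasp_force: 41.9
```

>>> {"method": "step_arm", "body": {
  "targets": [
    [0,[0,0,-2],[0,0,0]],
    [0,[0,0,-2],[0,0,0]]
  ]
}}

```text
time: 23.3
ee_pos: [0.4865, 0.1117, 0.0315]
tcp_rot: [167.9, 0.0, 80.5]
wrist_force: [-1.1, -1.0, 4.1]
opening: 0.0669
grasp_force: 42.4
```

>>> {"method": "step_arm", "body": {
  "targets": [
    [0,[0,0,-1.2],[0,0,0]],
    [0,[0,0,-1.2],[0,0,0]]
  ]
}}

```text
time: 23.5
ee_pos: [0.4866, 0.1117, 0.0314]
tcp_rot: [167.8, -0.0, 80.5]
wrist_force: [-8.6, -1.8, 16.0]
opening: 0.0667
grasp_force: 44.0
```

>>> {"method": "step_arm", "body": {
  "targets": [
    [0.95,[0,0,0],[0,0,0]],
    [0.95,[0,0,0],[0,0,0]],
    [0.95,[0,0,0],[0,0,0]],
    [0.95,[0,0,0],[0,0,0]],
    [0.95,[-3,0.5,15],[0,0,0]],
    [0.95,[-7,1,35],[0,0,0]],
    [0.95,[-11,1.7,55],[0,0,0]],
    [0,[-11,1.7,55],[0,0,0]]
  ]
}}

```text
time: 24.3
ee_pos: [0.4762, 0.1136, 0.087]
tcp_rot: [167.7, -0.1, 80.5]
wrist_force: [1.0, 0.4, 0.5]
opening: 0.0685
grasp_force: 0.0
```

>>> {"method": "step_arm", "body": {
  "targets": [
    [0,[25,-4,5.5],[0,0,0]],
    [0,[55,-8.7,12],[0,0,0]],
    [0,[55,-8.7,12],[0,0,0]],
    [0,[55,-8.7,12],[0,0,0]],
    [0,[55,-8.7,12],[0,0,0]],
    [0,[55,-8.7,12],[0,0,0]],
    [0,[55,-8.7,12],[0,0,0]]
  ]
}}

```text
time: 25.0
ee_pos: [0.5296, 0.1046, 0.0962]
tcp_rot: [167.9, 0.0, 80.5]
wrist_force: [-0.4, -0.5, 0.2]
opening: -0.0002
grasp_force: 0.0
```

```bash
python3 - <<'E'
from h import *
p=(.4829,.1125,np.radians(171.05))
X=snap('w12'); tin_in_tray(X,'large',.034,p); gap(X,p,.034,.084); tcp_uh(p)
print('jar',fit_tin(X,.106,.02,(.539,.003)))
E
```

```text
large origin x,y mm -4.5 0.0 r 34.6 lid h 30.8 tilt mrad [2. 5.] 8327
lid u -4.6 y -0.0 r 34.6 rim 29.4 | stop face u 62.8 1187 stop top from [62.3 68.3]
TCP u,h,y [-61.1  58.8   0.5]
jar None
```

>>> {"method": "step_arm", "body": {
  "targets": [
    [0,[6,-1,-28],[0,0,0]],
    [0,[9.7,-1.6,-46],[0,0,0]],
    [0,[10.5,-1.7,-50],[0,0,0]],
    [0,[10.5,-1.7,-50],[0,0,0]]
  ]
}}

```text
time: 25.45
ee_pos: [0.5401, 0.1027, 0.0459]
tcp_rot: [168.0, 0.1, 80.5]
wrist_force: [0.4, -0.8, 0.1]
opening: -0.0003
grasp_force: 0.0
```

>>> {"method": "step_arm", "body": {
  "targets": [
    [0,[-4.8,0.8,-1],[0,0,0]],
    [0,[-9.7,1.5,-2.1],[0,0,0]],
    [0,[-14.5,2.3,-3.1],[0,0,0]],
    [0,[-19.3,3,-4.2],[0,0,0]],
    [0,[-24.2,3.8,-5.2],[0,0,0]],
    [0,[-29,4.6,-6.2],[0,0,0]],
    [0,[-33.8,5.3,-7.3],[0,0,0]],
    [0,[-35.7,5.6,-7.7],[0,0,0]]
  ]
}}

```text
time: 26.25
ee_pos: [0.5043, 0.1084, 0.0384]
tcp_rot: [168.0, 0.0, 80.5]
wrist_force: [0.5, -0.1, 0.8]
opening: -0.0001
grasp_force: 0.3
```

>>> {"method": "step_arm", "body": {
  "targets": [
    [0,[-2.9,0.5,-0.6],[0,0,0]],
    [0,[-4.3,0.7,-0.9],[0,0,0]],
    [0,[-4.3,0.7,-0.9],[0,0,0]]
  ]
}}

```text
time: 26.55
ee_pos: [0.5004, 0.1091, 0.0376]
tcp_rot: [168.0, 0.0, 80.5]
wrist_force: [-0.2, -0.3, 0.8]
opening: 0.0003
grasp_force: 0.0
```

>>> {"method": "step_arm", "body": {
  "targets": [
    [0,[-2.9,0.5,-0.6],[0,0,0]],
    [0,[-2.9,0.5,-0.6],[0,0,0]]
  ]
}}

```text
time: 26.75
ee_pos: [0.4993, 0.1096, 0.0383]
tcp_rot: [167.7, -0.0, 80.4]
wrist_force: [6.2, -1.5, 1.8]
opening: 0.0001
grasp_force: 3.5
```

>>> {"method": "step_arm", "body": {
  "targets": [
    [0,[-1.5,0.2,-0.3],[0,0,0]],
    [0,[-1.5,0.2,-0.3],[0,0,0]]
  ]
}}

```text
time: 26.95
ee_pos: [0.499, 0.1099, 0.0389]
tcp_rot: [167.6, -0.0, 80.4]
wrist_force: [11.1, -1.8, 2.7]
opening: 0.0001
grasp_force: 5.6
```

>>> {"method": "step_arm", "body": {
  "targets": [
    [0,[8,-1,2],[0,0,0]],
    [0,[12,-2,4],[0,0,0]],
    [0,[8,-1,45],[0,0,0]],
    [0,[0,0,90],[0,0,0]],
    [0,[-15,3,125],[0,0,0]],
    [0,[-20,0,150],[0,0,0]],
    [0,[-20,0,150],[0,0,0]]
  ]
}}

```text
time: 27.65
ee_pos: [0.4771, 0.1101, 0.1908]
tcp_rot: [167.7, -0.1, 80.5]
wrist_force: [0.4, 0.3, -0.5]
opening: 0.0001
grasp_force: 0.0
```

```bash
python3 - <<'E'
from h import *
p=(.4829,.1125,np.radians(171.05))
X=snap('w13'); tin_in_tray(X,'large',.034,p); gap(X,p,.034,.084)
X=snap('side2','side')
for n,z,r,q in(('shaker',.0875,.022,(.486,-.232)),('jar',.105,.02,(.539,.0044))): print(n,fit_tin(X,z,r,q))
tin_in_tray(X,'small',.017,(.4538,.3538,np.radians(189.1)))
E
cd pics; python3 -c "
import cv2,numpy as np
a=cv2.imread('w13.png');b=cv2.imread('side2.png')[130:330,200:420]
cv2.imwrite('fin.png',np.vstack([cv2.resize(a,(480,300)),cv2.resize(b,(480,290))[:290]]))"
```

```text
large origin x,y mm 28.1 -0.7 r 34.6 lid h 30.8 tilt mrad [0. 6.] 3729
lid u 28.5 y -0.2 r 34.6 rim 62.5 | stop face u 62.5 143 stop top from [62.3 68.2]
shaker (array([ 0.4872, -0.233 ]), 0.0181, np.float64(0.0876), 75)
jar (array([0.5401, 0.0035]), 0.0225, np.float64(0.1052), 95)
small origin x,y mm 47.8 0.4 r 19.9 lid h 29.9 tilt mrad [-25. -31.] 45
```

View pics/fin.png

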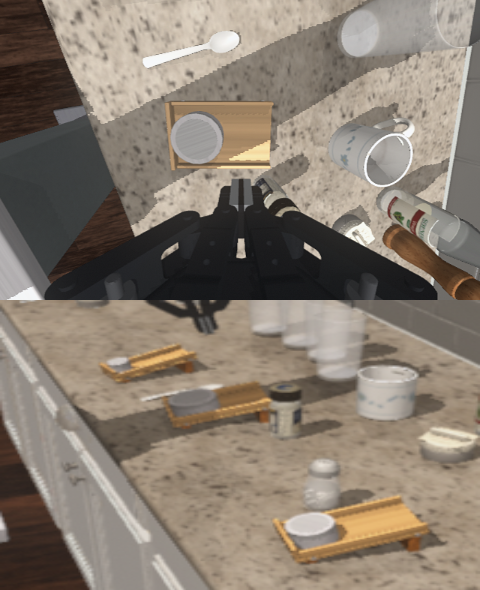

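The final view shows all three tins flat in their trays against the stops: large at (195,138) in the upper half, and small, large and medium at (118,362), (195,403) and (311,528) in the lower half. The shaker and jar stand in place and the gripper is clear.

```bash
python3 -c "
from workcell import bot
print(bot.job_done())"
```

```text
the job is handed in; nothing more can be done
None
```

The job is handed in: all three tins lie lid up and flat in their own trays against the stops, and the salt shaker and spice jar measure unmoved to within about 1 mm.

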